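# Clear the mill out of the spice rack and put the jar back

### The arm

A 6-joint arm with a two-finger parallel gripper is mounted at the origin on a cart in front of the work surface, level with it; the furniture and walls round the work are solid. World frame = base frame: x ahead of the robot, y to its left, z up, the work surface at z = 0. Lengths are in m, angles in rad, forces in N, time in s.
With the tool pointing down it reaches from about 0.425 to 0.95 m from the base axis. Payload 3.5 kg.
Tool frame: the origin (TCP) lies on the centre line of the jaws, within the pads' length; the fingertips stand 11 mm ahead of it and the grasp point (between the pads) lies 8 mm behind it; z points along the fingers, y is the line along which they close (so a half turn about z gives the same grasp; the last joint's range is limited). The gripper opens to 85 mm and grips with 20 to 120 N. Pads are 22 mm wide; open, the fingers measure 114 mm over their backs; the gripper's body (76 mm by 85 mm) begins 54 mm behind the grasp point. The pads swing forward as they close: fully open they stand 13 mm farther back than shut.
Start: joints at [-1.253, 0.286, 1.577, -0, 1.279, -0.15], TCP at [0.304, -0.602, 0.242] pointing down, gripper open.
Joint ranges: [-2.77, 2.77], [-0.9, 2.22], [0.21, 2.48], [-1.53, 4.67], [0.24, 2.81], [-2.84, 2.84]. Speed limits (rad/s): [2.79, 2.79, 3.14, 3.14, 3.14, 3.14].

### API

Orientations are given as a unit quaternion [x, y, z, w].
In Python, from plant import ctrl gives the robot as it stands.
- The arm moves only by the tool step_arm, never from a script. Its argument "motion" is a list of rows, each an object with "offset": the shift along the tool's x, y, z in m, a list of three; "twist": the turn about the tool's z in degrees. A call has 1 to 12 rows; each row is the pose to reach, as a shift and turn from the pose commanded when the call began, along the tool's axes at that moment; what a row does not reach only later rows make up. A row lasts 1/10 s, in which the tool goes at most 50 mm and 8.59 degrees, less where a joint would pass 70% of its speed; a pose out of reach is approached as far as the arm can. A call with a gripper value outside its range is refused whole. "gripper" is the finger opening in m, from 0 to 0.0854, set as the call begins (left out, the last holds). The fingers move at their own pace and stop on an object; "grip_force" is the grip in N (left out, the last holds). Time passes only in rows, so rows that repeat a pose let the fingers close. It gives the time, the measured TCP pose, the force, the opening and the grip force at its end, in the units of the state.
- ctrl.get_state(): the state, without advancing time (a new reading comes with each control period).
- ctrl.read_camera(name): name is "scene" or "top" or "wrist"; returns the picture (480x640x3 uint8, blue, green, red); there is no depth.
- ctrl.calibration(name): a dict with "fx", "fy", "cx", "cy" (pixels), "cam_to_world" (4x4, takes a point from camera to world coordinates). Camera axes: x right, y up, looking along -z (the intrinsics and any distortion apply to the point x, -y, -z); pixel columns grow to the right and rows downward; lengths in m; the calibration is good to about 2 mm. The wrist camera is an equidistant fisheye: a pixel r from the principal point sees the ray r / f radians off the axis. A picture is of the moment at which its call begins: read the wrist's pose just before it. calibration takes no time and is no camera call; for the wrist camera it gives the pose at the moment of the call.
- ctrl.sign_off(): hands the job in; it is judged then, once.
The state is a dict: "time": time; "qpos": joint angles; "dq": joint speeds; "joint_efforts": joint torques, N m; "eef_pos": TCP position; "tcp_rot": TCP orientation; "contact_force": force on the tool from outside, world axes, zero at the start; "wrist_torque": the same for the moment, N m; "opening": opening from 0.0 (shut) to 1.0 (fully open); "finger_force": force on a finger pad.
Only numpy, scipy, OpenCV 4.12 (cv2) and the standard library are available. Lean on these libraries where they do the work, as an engineer would, in place of code of your own. Each camera call takes 0.05 s, during which the arm holds its last target. There are 200 camera calls.

### The job

The pepper mill has been left in the spice rack. Take it out and stand it upright on the chopping board, then stand the spice jar that is out on the open worktop beside the rack (not the one at the back by the utensil crock) upright in the rack, in the place the mill had. Leave the two jars that are already in the rack standing in their places.

Things in the scene. Friction and masses are not known exactly. Their poses are not given: they have to be found in the camera images.
- mill_center (a point): Centre (half-way up) of the pepper mill: clear, round, chrome crown (fixed), 49 mm diameter, 164 mm tall, z up. Starts upright in a rack well. Grip it 0 to 20 mm above this point, fingers closing across the row of jars, so the hand stays above the jars. 0.15 to 0.3 kg. A base lifted to 130 mm over the worktop clears the jars; go little higher: wall cabinets hang 0.6 m up from x = 0.6 m on.
- jar_center (a point): Centre (half-way up) of the loose spice jar: straight cylinder 41 mm diameter, 105 mm tall, brown cap, yellowish label, z up along it, about 0.1 kg. It starts upright on the bare worktop, alone in the front part, to the left or right of the rack (another spice jar at the back beside the utensil crock is fixed and no part of the job); a low wide food tin (75 mm diameter, 58 mm tall) stands on the other side.
- rack_hole0 (a point): Centre of the left (+y end) square well of the spice rack, at its mouth, 30 mm above the worktop. Wells are 61 mm square and 22 mm deep (floor 8 mm above the worktop), 68 mm apart along the rack's y axis, which this point's y axis shows. At the start each well holds one thing: two hold spice jars, one the mill; which well holds which varies.
- rack_hole1 (a point): Centre of the middle square well of the spice rack, at its mouth, 30 mm above the worktop. Wells are 61 mm square and 22 mm deep (floor 8 mm above the worktop), 68 mm apart along the rack's y axis, which this point's y axis shows. At the start each well holds one thing: two hold spice jars, one the mill; which well holds which varies.
- rack_hole2 (a point): Centre of the right (-y end) square well of the spice rack, at its mouth, 30 mm above the worktop. Wells are 61 mm square and 22 mm deep (floor 8 mm above the worktop), 68 mm apart along the rack's y axis, which this point's y axis shows. At the start each well holds one thing: two hold spice jars, one the mill; which well holds which varies.
- rack_jar_a_center (a point): Centre (half-way up) of one of the two spice jars that start in the rack: 41 mm diameter, 105 mm tall, dark cap, blue-and-red label. It stays in the rack.
- rack_jar_b_center (a point): Centre (half-way up) of the other of the two spice jars that start in the rack: 41 mm diameter, 105 mm tall, dark cap, blue-and-red label. It stays in the rack.
- board_center (a point): Centre of the top of the wooden chopping board, 240 mm (its x) by 340 mm (its y), top 19 mm above the worktop, left of the rack. It does not move. A lemon and a garlic bulb, about 58 mm high, lie on its left (+y) third.
- board_clear (a point): Centre of the bare right-hand (-y) half of the board, on its top surface, 19 mm above the worktop; nothing stands within 90 mm of it on the board.
Mind the look-alikes: they are no part of the job. Leave any orange look-alike of the part that bears mill_center alone. What is shaped like the part that bears jar_center but pink is not meant.

How it is judged:
On the way:
1. the mill stands upright on the chopping board (x of mill_center in the frame of board_center between -0.12 and 0.12 m and y of mill_center in the frame of board_center between -0.17 and 0.17 m and z of mill_center in the frame of board_center between 0.074 and 0.09 m and angle between mill_center's own z axis and vertical below 0.12 rad), for 0.2 s.
At the end, for the whole second after the job is handed in: The loose jar stands upright (within 7 degrees) on the floor of a rack well, within 17 mm of its centre; the mill stands upright on the chopping board, its centre over the board; both jars that began in the rack stand upright in their wells, moved less than 40 mm (all of step 1 and (horizontal distance between jar_center and rack_hole0 below 0.017 m or horizontal distance between jar_center and rack_hole1 below 0.017 m or horizontal distance between jar_center and rack_hole2 below 0.017 m) and height (world z) of jar_center between 0.052 and 0.068 m and angle between each of jar_center, rack_jar_a_center, rack_jar_b_center's own z axis and vertical below 0.12 rad and (horizontal distance between rack_jar_a_center and rack_hole0 below 0.017 m or horizontal distance between rack_jar_a_center and rack_hole1 below 0.017 m or horizontal distance between rack_jar_a_center and rack_hole2 below 0.017 m) and height (world z) of rack_jar_a_center between 0.052 and 0.068 m and distance of each of rack_jar_a_center, rack_jar_b_center from where it was at the start of the episode below 0.04 m and (horizontal distance between rack_jar_b_center and rack_hole0 below 0.017 m or horizontal distance between rack_jar_b_center and rack_hole1 below 0.017 m or horizontal distance between rack_jar_b_center and rack_hole2 below 0.017 m) and height (world z) of rack_jar_b_center between 0.052 and 0.068 m); the robot touches nothing.
It fails at once if a jar of the rack is knocked over or taken out (angle between any of rack_jar_a_center, rack_jar_b_center's own z axis and vertical above 0.6 rad or distance of any of rack_jar_a_center, rack_jar_b_center from where it was at the start of the episode above 0.05 m).
It also fails if it takes over 61 s, if anything falls off the work surface, if the arm or the gripper's body presses on something with over 40 N, if the wrist force passes 120 N, or if a joint passes its speed limit or range.

## Working session

There is one attempt and no reset: what is moved stays moved. The work goes in short steps, Python scripts to look and compute and a tool call to move; the robot and the scene stay as the last step left them, time stands still between calls to the robot, and variables do not carry over. Pictures are saved under pics/ and viewed, at most 10 in all, crops included, and the job is handed in when it is done.

Besides the shell and the picture viewer there is one more tool, called after ">>>" as name([rows], argument=value, ...), one row to a line, values as JSON. step_arm: Moves the arm, as the interface text tells. Its arguments: {"type":"object","properties":{"motion":{"type":"array"},"gripper":{"type":"number"},"grip_force":{"type":"number"}},"required":["motion"]}

```bash
mkdir -p pics
python3 - <<'E'
from plant import ctrl
import cv2,numpy as np
s=ctrl.get_state();print(s['eef_pos'],s['tcp_rot'],s['time'])
for n in ('scene','top'):
    cv2.imwrite(f'pics/{n}0.png',ctrl.read_camera(n))
for n in ('scene','top','wrist'):
    c=ctrl.calibration(n);print(n,{k:(np.round(v,3).tolist()) for k,v in c.items()})
E
```

```text
[ 0.30417128 -0.60187191  0.24090594] [ 9.72774430e-01  2.31750872e-01 -1.07263178e-04 -1.19638003e-03] 0.0
scene {'fx': 589.737, 'fy': 589.737, 'cx': 322.805, 'cy': 231.402, 'cam_to_world': [[0.714, 0.416, -0.563, -0.315], [-0.7, 0.449, -0.556, -0.889], [0.021, 0.791, 0.612, 0.963], [0.0, 0.0, 0.0, 1.0]]}
top {'fx': 436.862, 'fy': 436.862, 'cx': 324.622, 'cy': 244.984, 'cam_to_world': [[-0.022, 0.998, -0.065, 0.384], [-1.0, -0.024, -0.019, -0.103], [-0.02, 0.065, 0.998, 1.413], [0.0, 0.0, 0.0, 1.0]]}
wrist {'fx': 371.648, 'fy': 371.648, 'cx': 323.95, 'cy': 244.555, 'cam_to_world': [[0.451, 0.862, 0.233, 0.364], [-0.892, 0.436, 0.116, -0.572], [-0.002, -0.26, 0.966, 0.372], [0.0, 0.0, 0.0, 1.0]]}
```

View pics/scene0.png

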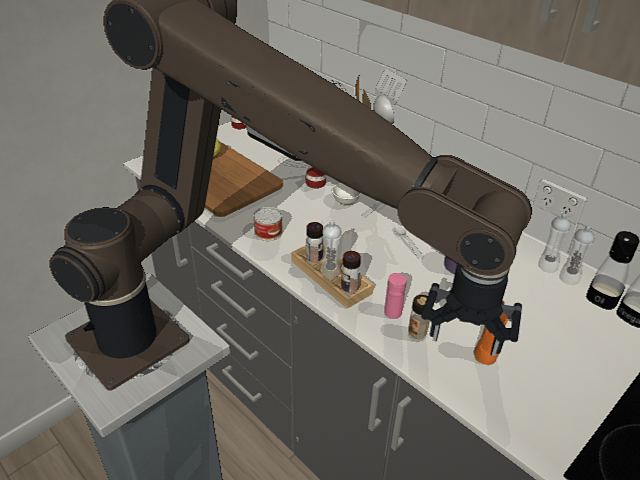

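View pics/top0.png

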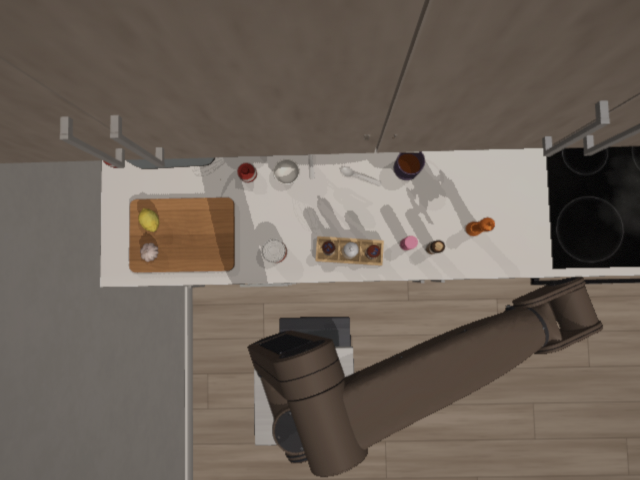

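Scene: the mill is in the middle well (top ~351,250), with rack jars at (328,247) and (373,251). The loose jar is at (437,246) in top, beside a pink look-alike at (410,243). The board spans (130,197) to (235,272). I'll enlarge this for accuracy.

```bash
cat > h.py <<'E'
from plant import ctrl
import cv2,numpy as np
from scipy.spatial.transform import Rotation as R
def px2w(n,u,v,z,c=None):
    c=c or ctrl.calibration(n);M=np.array(c['cam_to_world'])
    x,y=(u-c['cx'])/c['fx'],(v-c['cy'])/c['fy']
    if n=='wrist':
        r=np.hypot(x,y);k=np.sin(r)/max(r,1e-9);d=np.array([x*k,-y*k,-np.cos(r)])
    else: d=np.array([x,-y,-1])
    d=M[:3,:3]@d;return M[:3,3]+d*(z-M[2,3])/d[2]
E
python3 - <<'E'
from h import *
a=cv2.imread('pics/top0.png')[225:285,300:460]
b=cv2.imread('pics/scene0.png')[210:345,280:440]
a=cv2.resize(a,None,fx=5,fy=5,interpolation=2);
cv2.imwrite('pics/c0.png',a)
for n,u,v,z in [('mill',351,250,.17),('ja',328,247,.113),('jb',373,251,.113),('loose',437,246,.105),('pink',410,243,.105),('tin',273,252,.058),('b1',130,197,.019),('b2',235,197,.019),('b3',235,271,.019),('b4',130,272,.019),('r1',317,237,.03),('r2',383,241,.03),('r3',382,265,.03),('r4',316,262,.03)]:
    print(n,px2w('top',u,v,z).round(3))
E
```

```text
mill [ 0.45  -0.154  0.17 ]
ja [ 0.463 -0.088  0.113]
jb [ 0.448 -0.222  0.113]
loose [ 0.459 -0.413  0.105]
pink [ 0.47  -0.333  0.105]
tin [0.455 0.084 0.058]
b1 [0.647 0.553 0.019]
b2 [0.638 0.21  0.019]
b3 [0.399 0.212 0.019]
b4 [0.403 0.551 0.019]
r1 [ 0.501 -0.053  0.03 ]
r2 [ 0.483 -0.262  0.03 ]
r3 [ 0.407 -0.256  0.03 ]
r4 [ 0.421 -0.048  0.03 ]
```

View pics/c0.png

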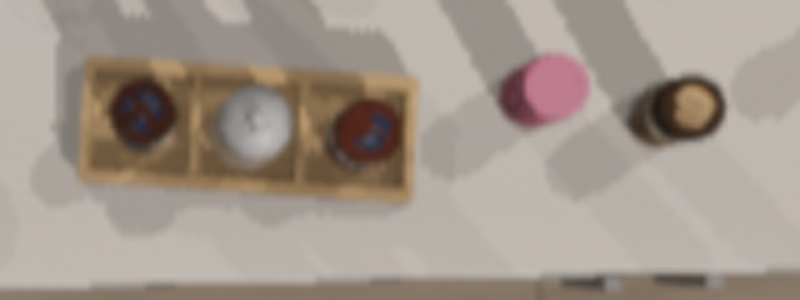

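Top crop: the mill crown is at (351,249.5), the loose cap at (438,246) and the rack corners at (317.6,236.6), (383.6,240), (382,265.5) and (316,261.5). All are consistent with the sizes given. I'll move above the mill first.

```bash
cat >> h.py <<'E'
def phi():
    x=R.from_quat(ctrl.get_state()['tcp_rot']).as_matrix()[:,0];return np.degrees(np.arctan2(x[1],x[0]))
def go(p,ph=None):
    s=ctrl.get_state();M=R.from_quat(s['tcp_rot']).as_matrix()
    o=M.T@(np.array(p)-s['eef_pos'])
    print('t',round(s['time'],2),'offset',o.round(4),'twist',None if ph is None else round((phi()-ph+180)%360-180,1),'F',np.round(s['contact_force'],1))
E
python3 - <<'E'
from h import *
for n,u,v,z in [('mill',351.2,249.4,.172),('loose',438,246.4,.105),('r1',317.6,236.6,.03),('r2',383.6,240.2,.03),('r3',382,265.6,.03),('r4',316,261.4,.03)]: print(n,px2w('top',u,v,z).round(3))
go([.452,-.154,.24],85.9)
E
```

```text
mill [ 0.451 -0.155  0.172]
loose [ 0.458 -0.416  0.105]
r1 [ 0.502 -0.055  0.03 ]
r2 [ 0.486 -0.264  0.03 ]
r3 [ 0.405 -0.256  0.03 ]
r4 [ 0.423 -0.048  0.03 ]
t 0.1 offset [ 0.3339 -0.3332  0.0019] twist -59.1 F [-1.   0.4  0.3]
```

>>> step_arm([
  {"offset":[0.334,-0.333,0.0],"twist":-59.5},
  {"offset":[0.334,-0.333,0.0],"twist":-59.5},
  {"offset":[0.334,-0.333,0.0],"twist":-59.5},
  {"offset":[0.334,-0.333,0.0],"twist":-59.5},
  {"offset":[0.334,-0.333,0.0],"twist":-59.5},
  {"offset":[0.334,-0.333,0.0],"twist":-59.5},
  {"offset":[0.334,-0.333,0.0],"twist":-59.5},
  {"offset":[0.334,-0.333,0.0],"twist":-59.5},
  {"offset":[0.334,-0.333,0.0],"twist":-59.5},
  {"offset":[0.334,-0.333,0.0],"twist":-59.5},
  {"offset":[0.334,-0.333,0.0],"twist":-59.5},
  {"offset":[0.334,-0.333,0.0],"twist":-59.5},
], gripper=0.0854, grip_force=50)

```text
time: 1.3
eef_pos: [0.4522, -0.1545, 0.242]
tcp_rot: [0.729, 0.684, -0.0, -0.0]
contact_force: [0.3, -0.8, 1.1]
opening: 0.999
finger_force: 0.0
```

Run:
```python
from h import *
s=ctrl.get_state();print(s['eef_pos'],phi(),np.round(s['qpos'],2))
import json;c=ctrl.calibration('wrist');print(np.round(c['cam_to_world'],3).tolist())
cv2.imwrite('pics/w1.png',ctrl.read_camera('wrist'))
```

```text
[ 0.45218196 -0.15453183  0.24202768] 86.37386703463659 [-0.54 -0.16  2.05 -0.    1.26 -0.48]
[[0.998, 0.061, 0.016, 0.457], [-0.063, 0.963, 0.26, -0.088], [-0.0, -0.261, 0.965, 0.373], [0.0, 0.0, 0.0, 1.0]]
```

View pics/w1.png

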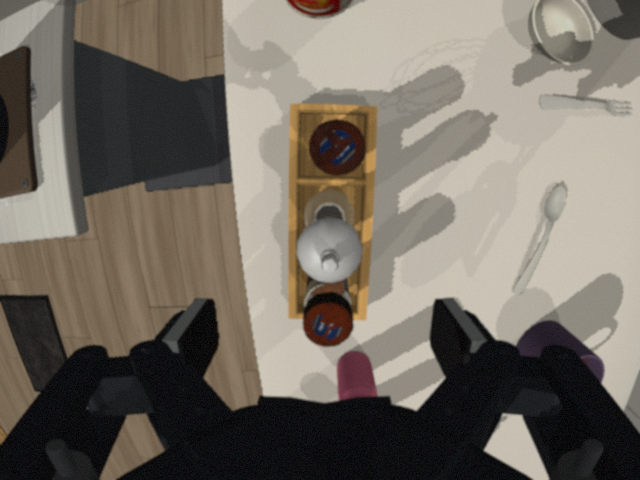

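Wrist: mill crown ~(330,249) with its knob at (330,260), rack jar caps at (337,147) and (328,320), rack corners at (291,104), (377,107), (367,318) and (290,317). The jaws straddle the row.

Run:
```python
from h import *
for n,u,v,z in [('knob',330,260,.172),('crown',330,249,.15),('base',326,218,.03),('ja',337,147,.113),('jb',328,320,.113),('r1',291,104,.03),('r2',377,107,.03),('r3',367,318,.03),('r4',290,317,.03)]: print(n,px2w('wrist',u,v,z).round(3))
```

```text
knob [ 0.457 -0.152  0.172]
crown [ 0.457 -0.152  0.15 ]
base [ 0.455 -0.155  0.03 ]
ja [ 0.466 -0.09   0.113]
jb [ 0.452 -0.22   0.113]
r1 [ 0.43  -0.047  0.03 ]
r2 [ 0.508 -0.054  0.03 ]
r3 [ 0.49  -0.262  0.03 ]
r4 [ 0.412 -0.256  0.03 ]
```

>>> step_arm([
  {"offset":[0.002,0.004,0.04],"twist":1.2},
  {"offset":[0.002,0.004,0.08],"twist":1.2},
  {"offset":[0.002,0.004,0.11],"twist":1.2},
  {"offset":[0.002,0.004,0.125],"twist":1.2},
  {"offset":[0.002,0.004,0.125],"twist":1.2},
])

```text
time: 1.85
eef_pos: [0.4542, -0.1533, 0.1143]
tcp_rot: [0.738, 0.675, -0.001, -0.003]
contact_force: [0.2, 0.4, 0.2]
opening: 0.998
finger_force: 0.0
```

>>> step_arm([
  {"offset":[0,0,0.005]},
  {"offset":[0,0,0.005]},
])

```text
invalid input at $.motion[0]: expected keys offset, twist
```

>>> step_arm([
  {"offset":[0,0,0.004]},
  {"offset":[0,0,0.004]},
])

```text
invalid input at $.motion[0]: expected keys offset, twist
```

>>> step_arm([
  {"offset":[0,0.001,0.004],"twist":0},
  {"offset":[0,0.001,0.004],"twist":0},
])

```text
time: 2.05
eef_pos: [0.4581, -0.154, 0.1142]
tcp_rot: [0.737, 0.676, 0.0, 0.001]
contact_force: [0.5, 0.3, 0.1]
opening: 1.004
finger_force: 0.0
```

>>> step_arm([
  {"offset":[0,0,0.004],"twist":0},
  {"offset":[0,0,0.004],"twist":0},
])

```text
time: 2.25
eef_pos: [0.4582, -0.1535, 0.1103]
tcp_rot: [0.737, 0.676, 0.0, 0.001]
contact_force: [-0.3, -0.5, 1.5]
opening: 0.998
finger_force: 0.0
```

>>> step_arm([
  {"offset":[0,0,0.004],"twist":0},
  {"offset":[0,0,0.004],"twist":0},
])

```text
time: 2.45
eef_pos: [0.4608, -0.1548, 0.1101]
tcp_rot: [0.737, 0.676, 0.001, 0.004]
contact_force: [-0.9, 0.5, 15.2]
opening: 1.0
finger_force: 0.0
```

The hand's palm touches the knob at TCP z ≈ 0.110, so I'll back off a little and close.

>>> step_arm([
  {"offset":[0,0,-0.006],"twist":0},
  {"offset":[0,0,-0.006],"twist":0},
  {"offset":[0,0,-0.006],"twist":0},
  {"offset":[0,0,-0.006],"twist":0},
])

```text
time: 2.85
eef_pos: [0.4569, -0.1526, 0.1106]
tcp_rot: [0.737, 0.676, -0.0, -0.001]
contact_force: [0.2, 0.1, 0.9]
opening: 0.999
finger_force: 0.0
```

>>> step_arm([
  {"offset":[0,0,0],"twist":0},
  {"offset":[0,0,0],"twist":0},
  {"offset":[0,0,0],"twist":0},
  {"offset":[0,0,0],"twist":0},
  {"offset":[0,0,0],"twist":0},
  {"offset":[0,0,0],"twist":0},
  {"offset":[0,0,0],"twist":0},
], gripper=0.03, grip_force=50)

```text
time: 3.55
eef_pos: [0.4576, -0.153, 0.1115]
tcp_rot: [0.737, 0.676, 0.0, 0.0]
contact_force: [-0.0, -0.7, 1.1]
opening: 0.487
finger_force: 51.2
```

>>> step_arm([
  {"offset":[0,0,-0.015],"twist":0},
  {"offset":[0,0,-0.045],"twist":0},
  {"offset":[0,0,-0.085],"twist":0},
  {"offset":[0,0,-0.125],"twist":0},
  {"offset":[0,0,-0.13],"twist":0},
  {"offset":[0,0,-0.13],"twist":0},
])

```text
time: 4.15
eef_pos: [0.4577, -0.1531, 0.2419]
tcp_rot: [0.737, 0.676, 0.0, 0.001]
contact_force: [0.0, -1.0, -2.9]
opening: 0.483
finger_force: 51.2
```

Run:
```python
from h import *
a=ctrl.read_camera('wrist');b=ctrl.read_camera('scene')
cv2.imwrite('pics/w2.png',np.hstack([cv2.resize(a,(400,300)),cv2.resize(b[120:360,200:520],(400,300))]))
go([.521,.29,.241],85); print(phi())
```

```text
t 4.25 offset [ 0.4462  0.0268 -0.0015] twist 0.1 F [-1.1  0.3 -2.1]
85.10398414518973
```

View pics/w2.png

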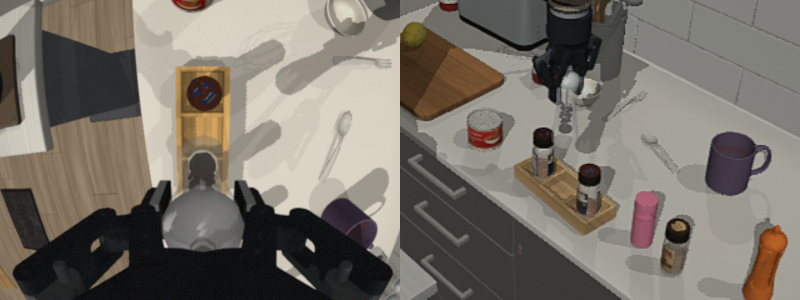

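The mill is held upright, and both rack jars stand undisturbed with the middle well empty. I'll carry the mill to the board.

>>> step_arm([
  {"offset":[0.02,0.001,0],"twist":0},
  {"offset":[0.06,0.003,0],"twist":0},
  {"offset":[0.1,0.006,0],"twist":0},
  {"offset":[0.145,0.009,0],"twist":0},
  {"offset":[0.19,0.012,0],"twist":0},
  {"offset":[0.235,0.015,0],"twist":0},
  {"offset":[0.28,0.018,0],"twist":0},
  {"offset":[0.325,0.021,0],"twist":0},
  {"offset":[0.37,0.024,0],"twist":0},
  {"offset":[0.41,0.026,0],"twist":0},
  {"offset":[0.435,0.027,0],"twist":0},
  {"offset":[0.445,0.027,0],"twist":0},
])

```text
time: 5.45
eef_pos: [0.5208, 0.2899, 0.2376]
tcp_rot: [0.736, 0.677, -0.003, -0.001]
contact_force: [0.1, -0.5, -2.5]
opening: 0.489
finger_force: 51.2
```

Run:
```python
from h import *
go([.521,.29,.1225],85)
cv2.imwrite('pics/w3.png',np.hstack([cv2.resize(ctrl.read_camera('wrist'),(400,300)),cv2.resize(ctrl.read_camera('scene')[20:260,160:480],(400,300))]))
```

```text
t 5.45 offset [0.0004 0.0008 0.1151] twist 0.3 F [ 0.1 -0.5 -2.5]
```

View pics/w3.png

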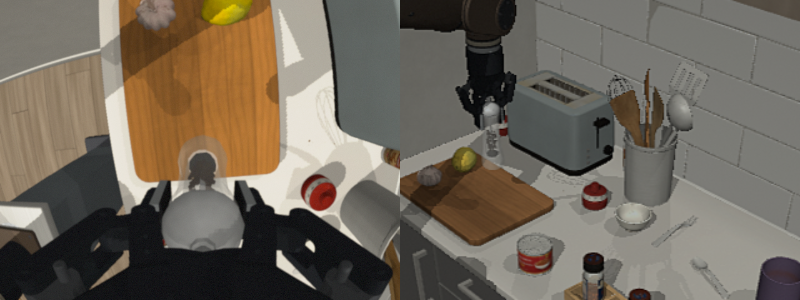

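The mill hangs upright over the bare part of the board, so I'll lower it.

>>> step_arm([
  {"offset":[0,0,0.03],"twist":0},
  {"offset":[0,0,0.07],"twist":0},
  {"offset":[0,0,0.1],"twist":0},
  {"offset":[0,0,0.11],"twist":0},
  {"offset":[0,0,0.113],"twist":0},
  {"offset":[0,0,0.113],"twist":0},
  {"offset":[0,0,0.113],"twist":0},
])

```text
time: 6.25
eef_pos: [0.5238, 0.2882, 0.1306]
tcp_rot: [0.737, 0.676, 0.002, 0.001]
contact_force: [-0.3, 0.6, -3.0]
opening: 0.487
finger_force: 51.3
```

>>> step_arm([
  {"offset":[0,0,0.003],"twist":0},
  {"offset":[0,0,0.003],"twist":0},
])

```text
time: 6.45
eef_pos: [0.5228, 0.2883, 0.1262]
tcp_rot: [0.737, 0.676, 0.001, 0.0]
contact_force: [0.0, -0.5, -3.1]
opening: 0.492
finger_force: 51.3
```

>>> step_arm([
  {"offset":[0,0,0.002],"twist":0},
  {"offset":[0,0,0.002],"twist":0},
  {"offset":[0,0,0.002],"twist":0},
])

```text
time: 6.75
eef_pos: [0.5223, 0.2881, 0.1232]
tcp_rot: [0.737, 0.676, -0.0, -0.0]
contact_force: [-0.1, -0.4, -1.8]
opening: 0.487
finger_force: 51.3
```

>>> step_arm([
  {"offset":[0,0,0.002],"twist":0},
  {"offset":[0,0,0.002],"twist":0},
  {"offset":[0,0,0.002],"twist":0},
])

```text
time: 7.05
eef_pos: [0.5227, 0.2884, 0.1224]
tcp_rot: [0.737, 0.676, 0.0, 0.0]
contact_force: [-1.7, 0.7, 3.3]
opening: 0.488
finger_force: 51.8
```

Contact with the board, so I'll release and retreat upwards.

>>> step_arm([
  {"offset":[0,0,0],"twist":0},
  {"offset":[0,0,0],"twist":0},
  {"offset":[0,0,0],"twist":0},
  {"offset":[0,0,0],"twist":0},
  {"offset":[0,0,0],"twist":0},
], gripper=0.0854)

```text
time: 7.55
eef_pos: [0.5223, 0.2881, 0.1212]
tcp_rot: [0.737, 0.676, -0.0, -0.0]
contact_force: [-0.9, 0.4, 0.8]
opening: 0.997
finger_force: 0.0
```

>>> step_arm([
  {"offset":[0,0,-0.02],"twist":0},
  {"offset":[0,0,-0.06],"twist":0},
  {"offset":[0,0,-0.1],"twist":0},
  {"offset":[0,0,-0.12],"twist":0},
  {"offset":[0,0,-0.12],"twist":0},
])

```text
time: 8.05
eef_pos: [0.5244, 0.2888, 0.2461]
tcp_rot: [0.737, 0.676, 0.004, 0.002]
contact_force: [0.8, -0.1, 0.8]
opening: 0.998
finger_force: 0.0
```

Run:
```python
from h import *
cv2.imwrite('pics/w4.png',np.hstack([cv2.resize(ctrl.read_camera('wrist'),(400,300)),cv2.resize(ctrl.read_camera('scene')[20:260,160:480],(400,300))]))
go([.46,-.415,.24],95)
```

```text
t 8.15 offset [-0.7057 -0.0018  0.0008] twist -9.9 F [0.4 0.5 0.4]
```

View pics/w4.png

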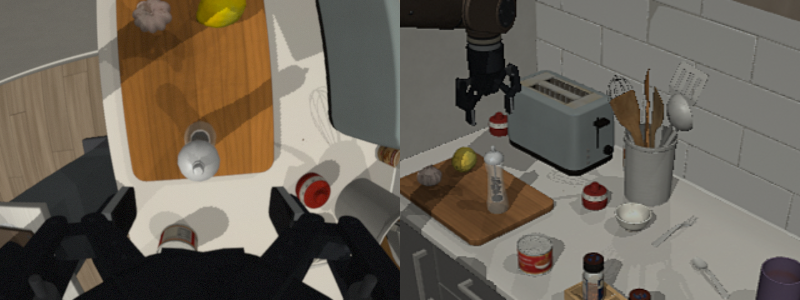

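The mill stands upright on the board. Next is the loose jar.

>>> step_arm([
  {"offset":[-0.706,0.0,0],"twist":0},
  {"offset":[-0.706,0.0,0],"twist":0},
  {"offset":[-0.706,0.0,0],"twist":0},
  {"offset":[-0.706,0.0,0],"twist":0},
  {"offset":[-0.706,0.0,0],"twist":0},
  {"offset":[-0.706,0.0,0],"twist":0},
  {"offset":[-0.706,0.0,0],"twist":0},
  {"offset":[-0.706,0.0,0],"twist":0},
  {"offset":[-0.706,0.0,0],"twist":0},
  {"offset":[-0.706,0.0,0],"twist":0},
  {"offset":[-0.706,0.0,0],"twist":0},
  {"offset":[-0.706,0.0,0],"twist":0},
])

```text
time: 9.35
eef_pos: [0.4696, -0.3109, 0.2381]
tcp_rot: [0.737, 0.676, -0.0, -0.002]
contact_force: [1.0, 0.1, 0.2]
opening: 1.001
finger_force: 0.0
```

Run:
```python
from h import *
go([.462,-.414,.24],85.2)
```

```text
t 9.35 offset [-0.1034  0.0013 -0.0022] twist -0.1 F [1.  0.1 0.2]
```

>>> step_arm([
  {"offset":[-0.045,0.001,0],"twist":0},
  {"offset":[-0.09,0.001,0],"twist":0},
  {"offset":[-0.103,0.001,0],"twist":0},
  {"offset":[-0.103,0.001,0],"twist":0},
])

```text
time: 9.75
eef_pos: [0.4621, -0.4132, 0.2382]
tcp_rot: [0.738, 0.675, 0.0, -0.002]
contact_force: [0.0, 0.1, 0.3]
opening: 1.002
finger_force: 0.0
```

Run:
```python
from h import *
go([.462,-.414,.24],85.2)
c=ctrl.calibration('wrist');im=ctrl.read_camera('wrist');cv2.imwrite('pics/w5.png',im)
np.save('c5.npy',c,allow_pickle=True)
```

```text
t 9.75 offset [-0.0008  0.     -0.0018] twist -0.3 F [0.  0.1 0.3]
```

View pics/w5.png

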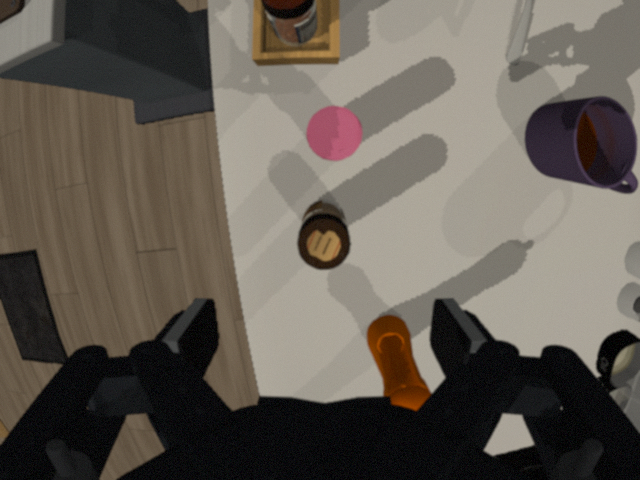

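Wrist: the loose jar's cap centre is at (324,242). The pink look-alike is at (334,133), and the orange mill stands with its base near (388,325) and its top near (408,390).

Run:
```python
from h import *
for n,u,v,z in [('cap',324,242,.105),('base',323,212,.01),('pink',334,133,.105),('orangebase',388,335,.02),('orangetop',407,393,.16)]: print(n,px2w('wrist',u,v,z).round(3))
for n,u,v,z in [('ob',474,229,.02),('ot',487,225,.164)]:print(n,px2w('top',u,v,z).round(3))
```

```text
cap [ 0.463 -0.414  0.105]
base [ 0.462 -0.408  0.01 ]
pink [ 0.477 -0.336  0.105]
orangebase [ 0.52  -0.545  0.02 ]
orangetop [ 0.513 -0.515  0.16 ]
ob [ 0.515 -0.553  0.02 ]
ot [ 0.512 -0.544  0.164]
```

>>> step_arm([
  {"offset":[0.001,0.001,0.045],"twist":0},
  {"offset":[0.001,0.001,0.09],"twist":0},
  {"offset":[0.001,0.001,0.13],"twist":0},
  {"offset":[0.001,0.001,0.16],"twist":0},
  {"offset":[0.001,0.001,0.178],"twist":0},
  {"offset":[0.001,0.001,0.18],"twist":0},
  {"offset":[0.001,0.001,0.18],"twist":0},
  {"offset":[0.001,0.001,0.18],"twist":0},
])

```text
time: 10.6
eef_pos: [0.4654, -0.4114, 0.063]
tcp_rot: [0.736, 0.677, -0.0, 0.001]
contact_force: [1.0, -0.5, 0.4]
opening: 1.001
finger_force: 0.0
```

>>> step_arm([
  {"offset":[0,0,0],"twist":0},
  {"offset":[0,0,0],"twist":0},
  {"offset":[0,0,0],"twist":0},
  {"offset":[0,0,0],"twist":0},
  {"offset":[0,0,0],"twist":0},
  {"offset":[0,0,0],"twist":0},
  {"offset":[0,0,0],"twist":0},
  {"offset":[0,0,0],"twist":0},
], gripper=0.025, grip_force=40)

```text
time: 11.4
eef_pos: [0.4648, -0.412, 0.0623]
tcp_rot: [0.737, 0.676, -0.0, 0.001]
contact_force: [-1.4, 0.7, 5.1]
opening: 0.472
finger_force: 38.7
```

>>> step_arm([
  {"offset":[0,0,-0.015],"twist":0},
  {"offset":[0,0,-0.045],"twist":0},
  {"offset":[0,0,-0.085],"twist":0},
  {"offset":[0,0,-0.125],"twist":0},
  {"offset":[0,0,-0.14],"twist":0},
  {"offset":[0,0,-0.14],"twist":0},
  {"offset":[0,0,-0.14],"twist":0},
])

```text
time: 12.1
eef_pos: [0.4637, -0.4107, 0.1993]
tcp_rot: [0.737, 0.676, 0.0, -0.001]
contact_force: [-0.6, 0.4, -1.9]
opening: 0.47
finger_force: 38.6
```

Run:
```python
from h import *
go([.4575,-.154,.198],85.2)
```

```text
t 12.1 offset [ 0.2552 -0.0281  0.0019] twist -0.1 F [-0.6  0.4 -1.9]
```

>>> step_arm([
  {"offset":[0.02,-0.002,0],"twist":0},
  {"offset":[0.06,-0.007,0],"twist":0},
  {"offset":[0.105,-0.012,0],"twist":0},
  {"offset":[0.15,-0.017,0],"twist":0},
  {"offset":[0.195,-0.022,0],"twist":0},
  {"offset":[0.23,-0.025,0],"twist":0},
  {"offset":[0.248,-0.027,0],"twist":0},
  {"offset":[0.254,-0.0275,0],"twist":0},
  {"offset":[0.254,-0.0275,0],"twist":0},
  {"offset":[0.254,-0.0275,0],"twist":0},
])

```text
time: 13.1
eef_pos: [0.4584, -0.1566, 0.2003]
tcp_rot: [0.737, 0.676, -0.0, -0.001]
contact_force: [0.4, -0.9, -0.9]
opening: 0.468
finger_force: 38.6
```

Run:
```python
from h import *
go([.458,-.155,.0703],85.2)
cv2.imwrite('pics/w6.png',np.hstack([cv2.resize(ctrl.read_camera('wrist'),(400,300)),cv2.resize(ctrl.read_camera('scene')[120:360,200:520],(400,300))]))
```

```text
t 13.1 offset [ 0.0015 -0.0003  0.13  ] twist -0.1 F [ 0.4 -0.9 -0.9]
```

View pics/w6.png

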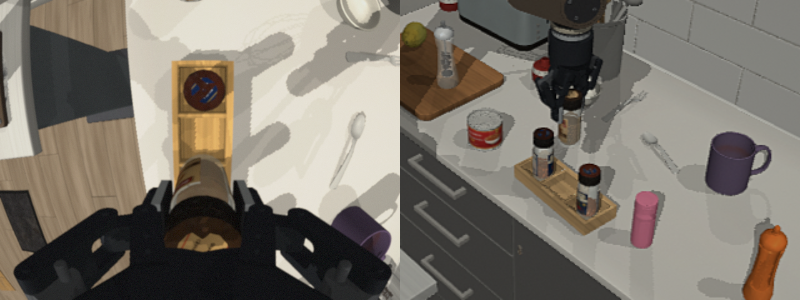

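The jar hangs upright over the middle well, and the rack jars are in place. I'll lower it.

>>> step_arm([
  {"offset":[0.001,0,0.02],"twist":0},
  {"offset":[0.001,0,0.05],"twist":0},
  {"offset":[0.001,0,0.08],"twist":0},
  {"offset":[0.001,0,0.1],"twist":0},
  {"offset":[0.001,0,0.115],"twist":0},
  {"offset":[0.001,0,0.12],"twist":0},
  {"offset":[0.001,0,0.123],"twist":0},
  {"offset":[0.001,0,0.123],"twist":0},
  {"offset":[0.001,0,0.123],"twist":0},
])

```text
time: 14.1
eef_pos: [0.4595, -0.1557, 0.0793]
tcp_rot: [0.737, 0.676, 0.0, 0.001]
contact_force: [0.1, 0.4, -0.8]
opening: 0.469
finger_force: 38.6
```

>>> step_arm([
  {"offset":[0,0,0.003],"twist":0},
  {"offset":[0,0,0.003],"twist":0},
  {"offset":[0,0,0.003],"twist":0},
])

```text
time: 14.4
eef_pos: [0.4589, -0.1551, 0.0755]
tcp_rot: [0.737, 0.676, 0.0, 0.0]
contact_force: [-0.6, -0.1, -2.0]
opening: 0.471
finger_force: 38.6
```

>>> step_arm([
  {"offset":[0,0,0.002],"twist":0},
  {"offset":[0,0,0.002],"twist":0},
  {"offset":[0,0,0.002],"twist":0},
])

```text
time: 14.7
eef_pos: [0.4587, -0.155, 0.0732]
tcp_rot: [0.737, 0.676, -0.0, -0.0]
contact_force: [-0.0, 0.2, -1.6]
opening: 0.468
finger_force: 38.6
```

>>> step_arm([
  {"offset":[0,0,0.002],"twist":0},
  {"offset":[0,0,0.002],"twist":0},
  {"offset":[0,0,0.002],"twist":0},
])

```text
time: 15.0
eef_pos: [0.4587, -0.1551, 0.0712]
tcp_rot: [0.737, 0.676, -0.0, -0.0]
contact_force: [1.1, 0.1, -1.2]
opening: 0.468
finger_force: 38.6
```

>>> step_arm([
  {"offset":[0,0,0.002],"twist":0},
  {"offset":[0,0,0.002],"twist":0},
  {"offset":[0,0,0.002],"twist":0},
])

```text
time: 15.3
eef_pos: [0.4591, -0.1553, 0.0703]
tcp_rot: [0.737, 0.676, -0.0, 0.0]
contact_force: [-2.1, 1.3, 5.0]
opening: 0.471
finger_force: 39.0
```

The jar is on the well floor at the height I expected. I'll release it and retreat.

>>> step_arm([
  {"offset":[0,0,0],"twist":0},
  {"offset":[0,0,0],"twist":0},
  {"offset":[0,0,0],"twist":0},
  {"offset":[0,0,0],"twist":0},
  {"offset":[0,0,0],"twist":0},
], gripper=0.0854)

```text
time: 15.8
eef_pos: [0.4587, -0.1551, 0.0692]
tcp_rot: [0.737, 0.676, -0.0, -0.0]
contact_force: [0.5, 0.0, -0.8]
opening: 0.996
finger_force: 0.0
```

>>> step_arm([
  {"offset":[0,0,-0.02],"twist":0},
  {"offset":[0,0,-0.06],"twist":0},
  {"offset":[0,0,-0.1],"twist":0},
  {"offset":[0,0,-0.14],"twist":0},
  {"offset":[0,0,-0.17],"twist":0},
  {"offset":[0,0,-0.17],"twist":0},
  {"offset":[0,0,-0.17],"twist":0},
])

```text
time: 16.5
eef_pos: [0.459, -0.1552, 0.2399]
tcp_rot: [0.737, 0.676, 0.0, 0.001]
contact_force: [-0.5, -0.2, -0.1]
opening: 1.001
finger_force: 0.0
```

Run:
```python
from h import *
go([.458,-.155,.24])
cv2.imwrite('pics/w7.png',np.hstack([cv2.resize(ctrl.read_camera('wrist'),(400,300)),cv2.resize(ctrl.read_camera('scene')[120:360,200:520],(400,300))]))
```

```text
t 16.5 offset [ 0.0001 -0.001  -0.0001] twist None F [-0.5 -0.2 -0.1]
```

View pics/w7.png

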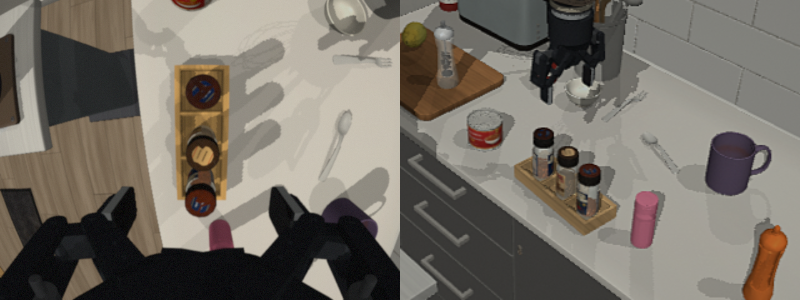

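The picture shows all three jars upright in the rack, with the loose one in the middle well (cap ~(203,153)). The mill stands on the board and the robot is clear of everything.

```bash
python3 -c "
from plant import ctrl;print(ctrl.sign_off())"
```

```text
the job is handed in; nothing more can be done
None
```

The pepper mill stands upright on the chopping board and the loose jar stands in the middle well it left, with both rack jars still in place. I handed the job in at about 16.6 s of the 61 s allowed, and no verdict came back.

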